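Check the bonded glass in the curing box, then start the cure

ROBOT

A 7-joint arm with a two-finger parallel gripper is mounted at the origin on the work surface. World frame = base frame: x ahead of the robot, y to its left, z up, the work surface at z = 0. Lengths are in m, angles in degrees, forces in N, time in s.
With the tool pointing down it reaches from about 0.4 to 0.925 m from the base axis. Payload 4.1 kg.
Tool frame: the origin (TCP) lies between the finger pads; the fingertips stand 22 mm ahead of it and the grasp point (between the pads) lies 3 mm ahead of it (nose_length is the distance from the TCP to the fingertips, in m); z points along the fingers, y is the direction in which the jaws open and shut (so a half turn about z gives the same grasp; the last joint's range is limited). The gripper opens to 85 mm and grips with 20 to 120 N. Pads are 22 mm wide; open, the fingers measure 114 mm over their backs; the gripper's body (76 mm by 85 mm) begins 54 mm behind the grasp point. The pads swing forward as they close: fully open they stand 13 mm farther back than shut.
Start: joints at [-70.073, 22.827, 2.584, 88.041, -1.071, 69.15, -2.905], TCP at [0.281, 0.586, 0.225] pointing down, gripper open.
Joint ranges: [-161.44, 161.44], [-28.35, 127.94], [-78.24, 83.42], [0, 140.83], [-78.03, 258.03], [13.02, 114.36], [-168.23, 168.23]. Speed limits (degrees/s): [147.25, 147.25, 180, 180, 180, 180, 180].

INTERFACE

Orientations are given as [roll, pitch, yaw] about the fixed x, y, z axes, in that order (R = Rz(yaw) Ry(pitch) Rx(roll)).
In Python, from station import get_obs, read_camera, get_calibration, finish_job, nose_length gives the robot as it stands.
- The arm moves only by the shell command python3 -m pendant 'ROWS'. ROWS is JSON, a list that holds one entry, the list of rows, each a list of 7 numbers: the turn, a rotation vector about the tool's x, y, z normalised to -1 to 1, where 1 is 0.15 rad, then the shift along the tool's x, y, z normalised to -1 to 1, where 1 is 40 mm, then the closure, from -1 (fully open) to 1 (shut), so that 0 is half open. A call has exactly 5 rows; each row shifts and turns the commanded pose from where the row before left it, along the tool's axes as they then stand; what a row does not reach is not made up. A row lasts 1/10 s, in which the tool goes at most 50 mm and 8.59 degrees, less where a joint would pass 70% of its speed; a pose out of reach is approached as far as the arm can. A call with a number of a shift or a turn outside -1 to 1 is refused whole. A call with a gripper value outside its range is refused whole. The fingers move at their own pace and stop on an object; the grip force is fixed at half the most. Time passes only in rows, so rows that do not move let the fingers close, or fill a call up. It gives the time, the measured TCP pose, the force and the opening at its end, in the units of the state.
- get_obs(): the state, without advancing time (a new reading comes with each control period).
- read_camera(name): name is "scene" or "side" or "wrist"; returns the picture (420x560x3 uint8, blue, green, red); there is no depth.
- get_calibration(name): a dict with "camera_matrix" (3x3 intrinsics, pixels), "world_to_cam" (4x4, takes a point from world to camera coordinates); the wrist camera has in their place "hand_eye" (4x4, takes a point from camera to tool coordinates, whose origin is the TCP and whose axes are the flange's). Camera axes: x right, y down, z forward; pixel columns grow to the right and rows downward; lengths in m; the calibration is good to about 2 mm. A picture is of the moment at which its call begins: read the wrist's pose just before it. get_calibration takes no time and is no camera call.
- finish_job(): hands the job in, once; it reports no verdict.
The state is a dict: "clock": time; "joints": joint angles; "dq": joint speeds; "effort": joint torques, N m; "tcp_pos": TCP position; "tool_rot": TCP orientation; "wrist_force": force on the tool from outside, world axes, zero at the start; "wrist_torque": the same for the moment, N m; "finger_gap": finger opening in m.
Only numpy, scipy, OpenCV 4.12 (cv2) and the standard library are available. Lean on these libraries where they do the work, as an engineer would, in place of code of your own. Each camera call takes 0.05 s, during which the arm holds its last target. There are 200 camera calls.

TASK

Press down the blue lever of the curing box until its amber lid is fully open, keep it open for two seconds so that the camera above can see the bonded glass piece, then let the lever up slowly so that the lid eases down and does not slam. Once the lid is shut, press the green start button all the way in and move clear; never press the red one. Work by pressing only, with the fingertips: do not touch the lid itself, and lift or shift none of the loose things standing about.

Things in the scene. Friction and masses are not known exactly. Their poses are not given: they have to be found in the camera images.
- curing_box: grey open-topped box fixed to the bench, 200 (x) x 240 (y) x 120 mm high, walls 5 mm; origin at the centre of its underside, z up, its -x side roughly faces the robot. The lid is hinged along its +x top edge, 122 mm up. The lever runs along its +y side, turns about a pin parallel to y at (-36, 140, 75) mm and reaches out past the -x side
- paddle_top (a point): centre of the top of the lever's blue ribbed paddle, where to press: a plate 68 mm wide (box y), 74 long (box x), 8 thick, in front of the box, 180 mm from the pin. Lid shut: 122 mm above the bench, sloping up to its free -x end by 0.22 rad. Fully pressed: 40 mm up, sloping down 0.25 rad. Its arc starts and ends at nearly the same place, so push straight down, 82 mm to the stop
- lever (a joint): lever angle, rad: 0 at rest (lid shut), 0.47 fully pressed, at a rigid stop. Pressing takes about 3 to 6 N at the paddle; let go, it springs up at once and the lid slams
- lid (a joint): lid angle, rad: 0 shut, 1.13 at the stop; 2.4 times the lever angle. Counts as open above 0.95, as shut below 0.04. Slamming is closing faster than 1.8 rad/s; two seconds or more for the whole way, evenly and right to the end, is gentle
- lid_panel: the lid: amber see-through plate 204 x 246 x 6 mm in a dark frame; origin under its centre, hinge line 100 mm from it along its own +x. Its front edge rises to about 305 mm above the bench. Not to be touched
- lid_edge (a point): middle of the lid's front edge, on top
- start_button_top (a point): centre of the top of the green start button, 32 mm across, which is pressed straight down by 6 mm (fully down takes 5 N). The buttons stand 90 mm apart on a grey switch panel 90 x 190 x 20 mm; the green and the red one may change places
- start_button (a joint): travel of the green button, m: 0 out, 0.006 fully in; counts as pressed beyond 0.004; springs back
- stop_button_top (a point): centre of the top of the red stop button, same size; not to be pressed
- stop_button (a joint): travel of the red button, m: 0 out, 0.006 fully in
- glue_bottle: black glue bottle with a red cap, 34 mm across, 80 mm tall, stands near the lever's paddle; origin at the centre of its foot. Not to be moved
- loupe: small steel loupe, 40 mm across, 34 mm tall, on the robot's side of the switch panel; origin at the centre of its foot. Not to be moved
- knife: steel and red retractable knife, 130 x 22 x 14 mm, lying along its x on the black sheet; origin under its centre. Not to be moved
- prism_block: clear glass block 50 x 35 x 50 mm on the black sheet; origin under its centre. Not to be moved
- tape_roll: orange tape roll lying flat, 100 mm across, 25 mm high; origin under its centre. Not to be moved
- suction_lifter: blue suction lifter, 90 mm across, 68 mm tall, knob on top; origin under its centre. Not to be moved
- glass_piece: the bonded glass piece inside the curing box: a 60 x 60 x 12 mm clear plate with a green glass cylinder 36 mm across and 40 mm tall on it; origin under its centre. Not to be moved

How it is judged (in metres and radians):
On the way, in this order (a step that is already met when the one before it is completed fails the run):
1. the lid is fully open and stays so (above 0.95 rad for 1.5 s) (value of joint lid above 0.95 rad), for 1.5 s.
2. the lid is shut again (below 0.04 rad) (value of joint lid below 0.04 rad), for 0.2 s.
3. the green start button is pressed in (beyond 4 mm) (value of joint start_button above 0.004 m), for 0.05 s.
At the end, for the whole second after the job is handed in: The lid is shut (below 0.04 rad), both buttons are out (under 2 mm) and every loose thing is at rest within 20 mm of where it began (value of joint lid below 0.04 rad and value of joint each of start_button, stop_button below 0.002 m and distance of each of glue_bottle, loupe, knife, prism_block, tape_roll, suction_lifter, glass_piece from where it was at the start of the episode below 0.02 m and linear speed of each of glue_bottle, loupe, knife, prism_block, tape_roll, suction_lifter, glass_piece below 0.02 m/s); the robot touches nothing.
It fails at once if the lid slams (closes faster than 1.8 rad/s) (velocity of joint lid below -1.8 rad/s).
It fails at once if the robot touches the lid itself (over 1 N) (contact force between any of the fingers, the arm and lid_panel above 1 N).
It fails at once if the red button is pressed (beyond 2 mm) (value of joint stop_button above 0.002 m).
It fails at once if the start button is pressed while the lid is not shut (value of joint start_button above 0.003 m and value of joint lid above 0.05 rad).
It fails at once if a loose thing is lifted or shifted (by more than 20 mm) (distance of any of glue_bottle, loupe, knife, prism_block, tape_roll, suction_lifter, glass_piece from where it was at the start of the episode above 0.02 m).
It also fails if it takes over 48 s, if anything falls off the work surface, if the arm or the gripper's body presses on something with over 40 N, if the wrist force passes 120 N, or if a joint passes its speed limit or range.

## Working session

There is one attempt and no reset: what is moved stays moved. The work goes in short steps, Python scripts to look and compute and a shell command to move; the robot and the scene stay as the last step left them, time stands still between calls to the robot, and variables do not carry over. Pictures are saved under pics/ and viewed, about 8 in all and at most 12, crops included, and the job is handed in when it is done.

```bash
ls; mkdir -p pics
python3 - <<'E'
from station import *
import cv2,numpy as np
np.set_printoptions(precision=4,suppress=True)
a=read_camera("scene");b=read_camera("side")
cv2.imwrite("pics/scene0.png",a);cv2.imwrite("pics/side0.png",b)
for n in("scene","side","wrist"):print(n,get_calibration(n))
print(get_obs(),nose_length)
E
```

```text
pics
scene {'camera_matrix': array([[410.826 ,   0.    , 270.1588],
       [  0.    , 410.826 , 210.0858],
       [  0.    ,   0.    ,   1.    ]]), 'world_to_cam': array([[ 0.8983,  0.4392, -0.0097, -0.5286],
       [ 0.3467, -0.7223, -0.5984, -0.1364],
       [-0.2698,  0.5343, -0.8011,  1.2051],
       [ 0.    ,  0.    ,  0.    ,  1.    ]])}
side {'camera_matrix': array([[459.4653,   0.    , 278.028 ],
       [  0.    , 459.4653, 214.7977],
       [  0.    ,   0.    ,   1.    ]]), 'world_to_cam': array([[-0.9986, -0.0512,  0.0112,  0.5656],
       [-0.0433,  0.6857, -0.7266,  0.0935],
       [ 0.0295, -0.7261, -0.687 ,  1.3258],
       [ 0.    ,  0.    ,  0.    ,  1.    ]])}
wrist {'camera_matrix': array([[338.1464,   0.    , 275.9712],
       [  0.    , 338.1464, 210.4643],
       [  0.    ,   0.    ,   1.    ]]), 'hand_eye': array([[ 0.0003, -0.9481, -0.318 ,  0.0829],
       [ 1.    ,  0.0001,  0.0006, -0.0008],
       [-0.0005, -0.318 ,  0.9481, -0.1512],
       [ 0.    ,  0.    ,  0.    ,  1.    ]])}
{'clock': 0.1, 'joints': array([-70.0722,  22.8707,   2.5798,  88.1051,  -1.0697,  69.1509,
        -2.9039]), 'dq': array([-0.0076, -0.0311,  0.0832, -0.153 ,  0.0086, -0.0967,  0.0307]), 'effort': array([  0.0035, -47.6267,   1.3704, -25.4951,   0.012 ,   0.005 ,
         0.    ]), 'tcp_pos': array([0.2806, 0.5857, 0.2239]), 'tool_rot': array([-179.8978,    0.0086,  154.4085]), 'wrist_force': array([-0.0975, -0.1139, -0.0608]), 'wrist_torque': array([-0.024 ,  0.0582, -0.0104]), 'finger_gap': 0.08539199772232241} 0.022
```

View pics/scene0.png

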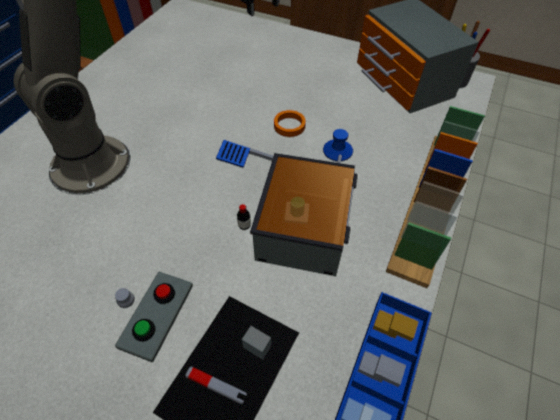

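View pics/side0.png

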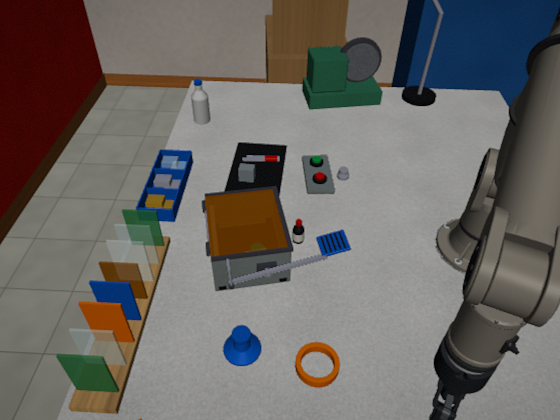

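The scene view shows the paddle at (234,153), glue bottle (243,216), red button (164,292) and green button (143,329). The side view shows the paddle at (334,243), green (316,160) and red (320,178). Next I measure them.

```bash
cat > h.py <<'E'
import cv2,numpy as np
from station import *
np.set_printoptions(precision=4,suppress=True)
def blob(im,col,box):
    h=cv2.cvtColor(im,cv2.COLOR_BGR2HSV);H,S,V=cv2.split(h)
    m={'blue':(H>100)&(H<130)&(S>130)&(V>60),'green':(H>45)&(H<85)&(S>120)&(V>60),'red':((H<8)|(H>172))&(S>150)&(V>70),}[col]
    u0,v0,u1,v1=box;k=np.zeros(m.shape,np.uint8);k[v0:v1,u0:u1]=m[v0:v1,u0:u1]
    k=cv2.morphologyEx(k,cv2.MORPH_CLOSE,np.ones((7,7)))
    c=max(cv2.findContours(k,0,1)[0],key=cv2.contourArea)
    M=cv2.moments(c);return np.array([M['m10']/M['m00'],M['m01']/M['m00']]),c
def cal(n):
    c=get_calibration(n);return c['camera_matrix'],c['world_to_cam']
def ray(n,p):
    K,T=cal(n);d=T[:3,:3].T@np.linalg.solve(K,[*p,1]);return -T[:3,:3].T@T[:3,3],d
def onz(n,p,z):
    o,d=ray(n,p);return o+d*(z-o[2])/d[2]
def tri(p,q):
    P=[cal(n)[0]@cal(n)[1][:3] for n in('scene','side')]
    X=cv2.triangulatePoints(*P,np.float64(p),np.float64(q))[:,0];return X[:3]/X[3]
E
python3 - <<'E'
from h import *
a=cv2.imread('pics/scene0.png');b=cv2.imread('pics/side0.png')
for nm,c,A,B,z in [('paddle','blue',(205,130,256,175),(312,225,356,262),.122),('green','green',(128,312,160,345),(305,150,328,168),.03),('red','red',(150,278,178,306),(308,169,330,187),.03),('cap','red',(233,200,252,216),(290,214,306,232),.075)]:
    p,cp=blob(a,c,A);q,cq=blob(b,c,B)
    print(nm,p,q,'tri',tri(p,q),'onz',onz('scene',p,z)[:2],onz('side',q,z)[:2])
    if nm=='paddle':
        for n,cc in(('scene',cp),('side',cq)):
            bx=cv2.boxPoints(cv2.minAreaRect(cc)); print(n,cv2.contourArea(cc),cc.reshape(-1,2).min(0),cc.reshape(-1,2).max(0)); print(np.array([onz(n,x,.122)[:2] for x in bx]))
# box lid corners rough (top z~.125), from side/scene by eye
for n,ps in(('scene',[(272,155),(356,163),(345,246),(253,236)]),('side',[(205,193),(277,190),(291,240),(211,251)])):
    print(n,np.array([onz(n,x,.13)[:2] for x in ps]))
E
```

```text
paddle [232.8836 153.0983] [332.8589 243.0725] tri [0.4225 0.1206 0.1178] onz [0.4259 0.1171] [0.4222 0.1241]
scene 524.0 [217 140] [249 166]
[[0.3956 0.0834]
 [0.3755 0.1501]
 [0.4573 0.1513]
 [0.474  0.0858]]
side 544.5 [317 230] [349 255]
[[0.4644 0.1052]
 [0.391  0.0717]
 [0.3804 0.142 ]
 [0.4509 0.1729]]
green [141.5881 327.0898] [316.4532 158.9363] tri [ 0.454  -0.3443  0.0379] onz [ 0.4511 -0.3427] [ 0.4529 -0.3555]
red [162.4839 290.1609] [319.4686 175.6403] tri [ 0.4448 -0.2544  0.0376] onz [ 0.4414 -0.2521] [ 0.4439 -0.2642]
cap [242.386 207.   ] [298.34 222.42] tri [0.5102 0.0054 0.0739] onz [0.5109 0.0047] [0.51   0.0064]
scene [[ 0.523   0.1473]
 [ 0.7231  0.2123]
 [ 0.7809 -0.0277]
 [ 0.5924 -0.0902]]
side [[ 0.7747 -0.0387]
 [ 0.5741 -0.0647]
 [ 0.5285  0.1276]
 [ 0.7237  0.1769]]
```

```bash
python3 -m pendant '[[[0,0,0,-0.3,-0.35,0,1],[0,0,0,-0.6,-0.65,0,1],[0,0,0,-0.65,-0.7,0,1],[0,0,0,-0.65,-0.7,0,1],[0,0,0,-0.65,-0.7,0,1]]]'
python3 -m pendant '[[[0,0,0,-0.65,-0.7,0,1],[0,0,0,-0.65,-0.7,0,1],[0,0,0,-0.65,-0.7,0,1],[0,0,0,-0.65,-0.7,0,1],[0,0,0,-0.65,-0.7,0,1]]]'
```

```text
clock: 0.6
tcp_pos: [0.3302, 0.4234, 0.2244]
tool_rot: [-180.0, -0.0, 154.4]
wrist_force: [0.2, 0.4, 0.4]
finger_gap: 0.0124
clock: 1.1
tcp_pos: [0.3868, 0.241, 0.2246]
tool_rot: [-180.0, -0.0, 154.4]
wrist_force: [0.5, -0.2, 0.8]
finger_gap: 0.0
```

```bash
cat >> h.py <<'E'
def delta(t):
    "tool-axis shift to world TCP target, in row units; and yaw"
    from scipy.spatial.transform import Rotation as R
    o=get_obs();r=R.from_euler('xyz',o['tool_rot'],degrees=True)
    print(o['clock'],o['tcp_pos'],o['tool_rot'],o['wrist_force'],o['finger_gap'],'units',r.inv().apply(np.array(t)-o['tcp_pos'])/.04)
E
python3 -c "from h import *;delta([.4225,.1206,.19])"
```

```text
1.1 [0.3868 0.241  0.2246] [-179.9859   -0.0138  154.4095] [ 0.4708 -0.1534  0.7543] 3.236213163757332e-05 units [-2.1042 -2.3289  0.8661]
```

```bash
python3 -m pendant '[[[0,0,0,-0.55,-0.6,0.2,1],[0,0,0,-0.55,-0.6,0.2,1],[0,0,0,-0.5,-0.6,0.2,1],[0,0,0,-0.3,-0.3,0.2,1],[0,0,0,0,0,0,1]]]'
python3 - <<'E'
from h import *
delta([.4225,.1206,.15])
cv2.imwrite('pics/side1.png',cv2.resize(read_camera('side')[130:340,230:510],None,fx=2.5,fy=2.5))
E
```

```text
clock: 1.6
tcp_pos: [0.4187, 0.1311, 0.1918]
tool_rot: [-179.9, -0.1, 154.1]
wrist_force: [-0.1, -0.3, -0.2]
finger_gap: -0.0001
1.6 [0.4187 0.1311 0.1918] [-179.8597   -0.0661  154.107 ] [-0.0531 -0.3057 -0.208 ] -0.00010216042959459842 units [-0.2024 -0.192   1.0459]
```

View pics/side1.png

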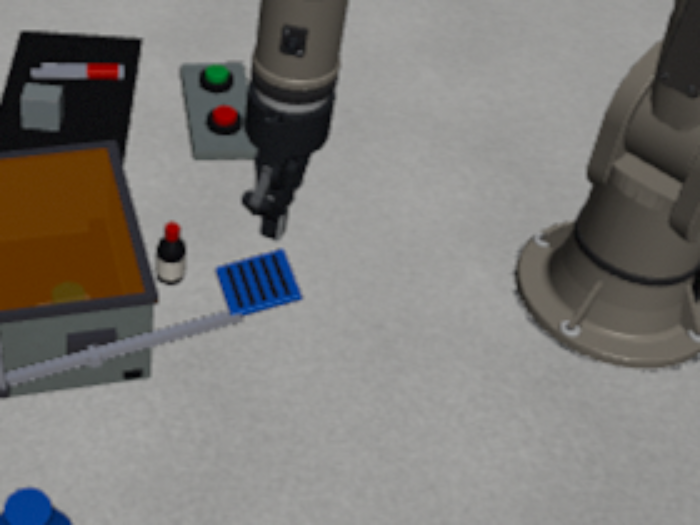

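The closed fingertips are about 5 cm above the paddle (crop pixel 260,282), and the path is clear. I start down.

```bash
python3 -m pendant '[[[0,0,0,-0.1,-0.1,0.25,1],[0,0,0,-0.1,-0.1,0.25,1],[0,0,0,0,0,0.25,1],[0,0,0,0,0,0.25,1],[0,0,0,0,0,0.1,1]]]'
python3 -m pendant '[[[0,0,0,0,0,0.15,1],[0,0,0,0,0,0.15,1],[0,0,0,0,0,0.15,1],[0,0,0,0,0,0.15,1],[0,0,0,0,0,0.15,1]]]'
python3 -c "from h import *;delta([.4225,.1206,.062])"
```

```text
clock: 2.15
tcp_pos: [0.4219, 0.1235, 0.1474]
tool_rot: [-179.9, -0.1, 154.4]
wrist_force: [-0.8, -0.6, -0.2]
finger_gap: -0.0
clock: 2.65
tcp_pos: [0.4229, 0.1235, 0.1185]
tool_rot: [180.0, 0.0, 154.4]
wrist_force: [0.5, -0.2, 0.1]
finger_gap: -0.0
2.65 [0.4229 0.1235 0.1185] [179.9827   0.006  154.4031] [ 0.4646 -0.1842  0.1219] -3.4523520311792256e-05 units [-0.0218 -0.071   1.4126]
```

Run:
```python
from h import *
s=cv2.resize(read_camera('side')[170:300,200:400],None,fx=3,fy=3);c=cv2.resize(read_camera('scene')[100:230,190:390],None,fx=3,fy=3)
cv2.imwrite('pics/m2.png',np.hstack([s,c])[:, :1200][:, ::1] if 0 else cv2.resize(np.vstack([s,c]),None,fx=.75,fy=.75))
```

```text
(no output)
```

View pics/m2.png

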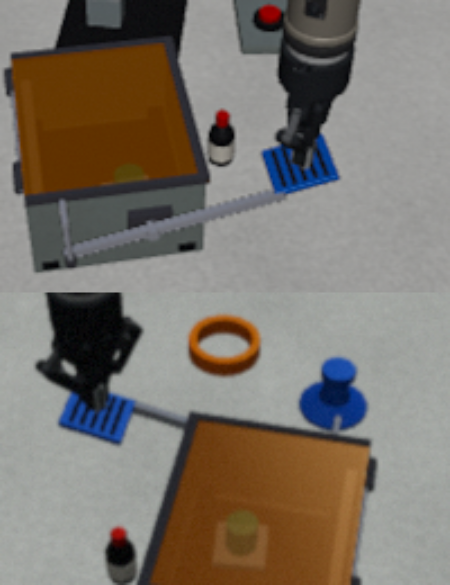

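```bash
python3 -m pendant '[[[0,0,0,0,0,0.1,1],[0,0,0,0,0,0.1,1],[0,0,0,0,0,0.1,1],[0,0,0,0,0,0,1],[0,0,0,0,0,0,1]]]'
python3 - <<'E'
from h import *
delta([.4225,.1206,.062])
a=read_camera('scene');b=read_camera('side')
for n,i,j,B in(('scene',cv2.imread('pics/scene0.png'),a,(205,130,256,175)),('side',cv2.imread('pics/side0.png'),b,(312,225,356,262))):
    for k in(i,j):
        c=blob(k,'blue',B)[1].reshape(-1,2);print(n,c.min(0),c.max(0))
        print(cal(n)[0]@(cal(n)[1][:3]@np.array([*get_obs()['tcp_pos'][:2],get_obs()['tcp_pos'][2]-.022,1])))
s=cv2.resize(b[170:300,200:400],None,fx=3,fy=3);c=cv2.resize(a[100:230,190:390],None,fx=3,fy=3)
cv2.imwrite('pics/m3.png',cv2.resize(np.vstack([s,c]),None,fx=.75,fy=.75))
E
```

```text
clock: 3.25
tcp_pos: [0.4226, 0.1234, 0.1068]
tool_rot: [-180.0, -0.0, 154.4]
wrist_force: [-1.7, -0.3, 3.7]
finger_gap: 0.0002
3.25 [0.4226 0.1234 0.1068] [-179.9794   -0.0285  154.4006] [-1.7452 -0.2516  3.7189] 0.0001572836777980731 units [-0.0285 -0.0638  1.1205]
scene [217 140] [249 166]
[254.9789 175.4146   1.0889]
scene [216 147] [248 168]
[254.9789 175.4146   1.0889]
side [317 230] [349 255]
[394.3419 300.7321   1.1902]
side [317 233] [350 257]
[394.3419 300.7321   1.1902]
```

View pics/m3.png

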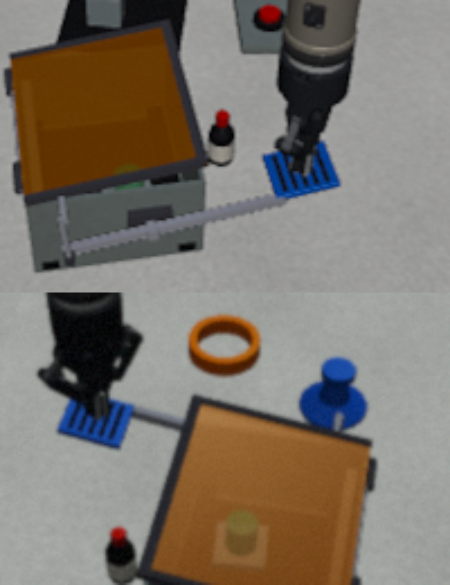

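Contact made (3.7 N) and the lid has begun to lift; the images show the true tip sits about at TCP height. I keep pressing with the force watched.

```bash
python3 -m pendant '[[[0,0,0,0,-0.02,0.15,1],[0,0,0,0,-0.02,0.15,1],[0,0,0,0,-0.02,0.15,1],[0,0,0,0,0,0.15,1],[0,0,0,0,0,0.15,1]]]'
python3 -m pendant '[[[0,0,0,0,0,0.15,1],[0,0,0,0,0,0.15,1],[0,0,0,0,0,0.1,1],[0,0,0,0,0,0.1,1],[0,0,0,0,0,0,1]]]'
python3 - <<'E'
from h import *
delta([.4225,.1206,.04])
a=read_camera('scene');b=read_camera('side')
s=b[120:300,190:390];c=a[70:250,190:390]
cv2.imwrite('pics/m4.png',cv2.resize(np.hstack([s,c]),None,fx=2,fy=2))
E
```

```text
clock: 3.85
tcp_pos: [0.4217, 0.1216, 0.0763]
tool_rot: [180.0, -0.0, 154.4]
wrist_force: [-1.4, 2.1, 4.2]
finger_gap: -0.0
clock: 4.35
tcp_pos: [0.422, 0.121, 0.0564]
tool_rot: [-180.0, 0.0, 154.4]
wrist_force: [-1.2, 1.2, 1.0]
finger_gap: 0.0002
4.35 [0.422  0.121  0.0564] [-179.9729    0.0221  154.3997] [-1.1909  1.1959  0.9989] 0.00015102757791034545 units [-0.0161 -0.0022  0.4106]
```

View pics/m4.png

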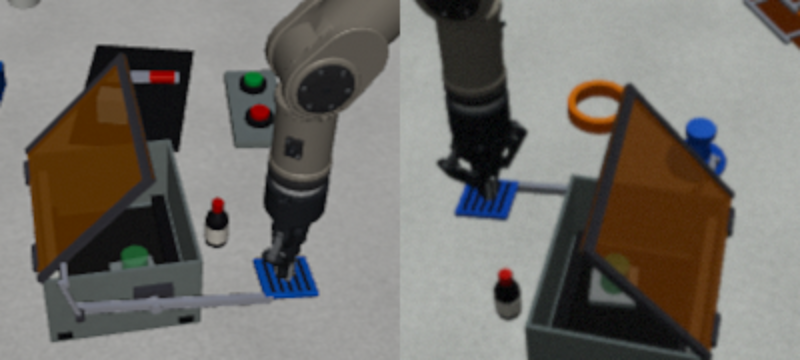

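The lid stands roughly 50° open, the paddle about 60 mm down, nothing else touched. I press on to the stop.

```bash
python3 -m pendant '[[[0,0,0,0,0,0.08,1],[0,0,0,0,0,0.08,1],[0,0,0,0,0,0.08,1],[0,0,0,0,0,0.08,1],[0,0,0,0,0,0.06,1]]]'
python3 -m pendant '[[[0,0,0,0,0,0.05,1],[0,0,0,0,0,0.04,1],[0,0,0,0,0,0.03,1],[0,0,0,0,0,0,1],[0,0,0,0,0,0,1]]]'
```

```text
clock: 4.95
tcp_pos: [0.4222, 0.1212, 0.0415]
tool_rot: [180.0, 0.0, 154.4]
wrist_force: [-0.2, 1.1, 2.4]
finger_gap: 0.0001
clock: 5.45
tcp_pos: [0.4215, 0.1212, 0.0368]
tool_rot: [-180.0, -0.0, 154.4]
wrist_force: [0.3, 0.3, 0.8]
finger_gap: 0.0001
```

```bash
python3 -m pendant '[[[0,0,0,0,0,0.04,1],[0,0,0,0,0,0.04,1],[0,0,0,0,0,0.02,1],[0,0,0,0,0,0,1],[0,0,0,0,0,0,1]]]'
python3 - <<'E'
from h import *
delta([.4225,.1206,.03])
a=read_camera('scene');b=read_camera('side')
s=b[120:300,190:390];c=a[70:250,190:390]
cv2.imwrite('pics/m5.png',cv2.resize(np.hstack([s,c]),None,fx=2,fy=2))
E
```

```text
clock: 5.95
tcp_pos: [0.4222, 0.1214, 0.0336]
tool_rot: [180.0, -0.0, 154.4]
wrist_force: [-2.0, -0.7, 9.6]
finger_gap: 0.0
5.95 [0.4222 0.1214 0.0336] [179.9631  -0.0038 154.3934] [-1.9957 -0.7489  9.6361] 1.7240715553037305e-05 units [-0.0169 -0.0152  0.0901]
```

View pics/m5.png

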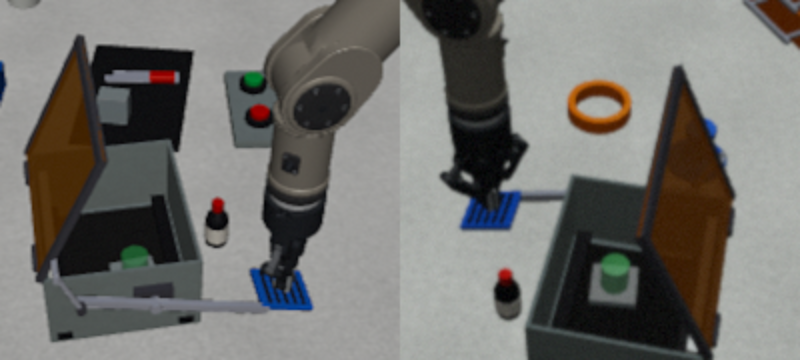

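The lid stands about upright-open, the lever is at its stop (9.6 N), and the glass is visible. I hold and triangulate the lid's front corners (+y: scene (329,104), side (240,200); -y: scene (310,190), side (230,139)).

```bash
python3 -c "
from h import *
print(tri((329,104),(240,200)),tri((310,190),(230,139)))"
for i in 1 2 3 4; do python3 -m pendant '[[[0,0,0,0,0,0,1],[0,0,0,0,0,0,1],[0,0,0,0,0,0,1],[0,0,0,0,0,0,1],[0,0,0,0,0,0,1]]]' | egrep 'clock|pos|force'; done
```

```text
[0.6436 0.1819 0.3064] [ 0.697  -0.0543  0.3029]
clock: 6.55
tcp_pos: [0.4221, 0.1215, 0.0336]
wrist_force: [-2.3, -0.9, 10.0]
clock: 7.05
tcp_pos: [0.4221, 0.1214, 0.0336]
wrist_force: [-1.5, -1.5, 9.0]
clock: 7.55
tcp_pos: [0.4222, 0.1214, 0.0336]
wrist_force: [-1.1, -0.3, 8.6]
clock: 8.05
tcp_pos: [0.4221, 0.1214, 0.0336]
wrist_force: [-1.3, -0.8, 9.5]
```

Both corners sit at about 305 mm, so the lid is fully open, and it has been held for over 2 s. Now I ease it down at about 20 mm/s.

```bash
f() { egrep 'clock|pos|force'; }
python3 -m pendant '[[[0,0,0,0,0,-0.05,1],[0,0,0,0,0,-0.05,1],[0,0,0,0,0,-0.05,1],[0,0,0,0,0,-0.05,1],[0,0,0,0,0,-0.05,1]]]' | f
python3 -m pendant '[[[0,0,0,0,0,-0.05,1],[0,0,0,0,0,-0.05,1],[0,0,0,0,0,-0.05,1],[0,0,0,0,0,-0.05,1],[0,0,0,0,0,-0.05,1]]]' | f
python3 -m pendant '[[[0,0,0,0,0,-0.05,1],[0,0,0,0,0,-0.05,1],[0,0,0,0,0,-0.05,1],[0,0,0,0,0,-0.05,1],[0,0,0,0,0,-0.05,1]]]' | f
python3 -m pendant '[[[0,0,0,0,0,-0.05,1],[0,0,0,0,0,-0.05,1],[0,0,0,0,0,-0.05,1],[0,0,0,0,0,-0.05,1],[0,0,0,0,0,-0.05,1]]]' | f
python3 -m pendant '[[[0,0,0,0,0,-0.05,1],[0,0,0,0,0,-0.05,1],[0,0,0,0,0,-0.05,1],[0,0,0,0,0,-0.05,1],[0,0,0,0,0,-0.05,1]]]' | f
python3 -m pendant '[[[0,0,0,0,0,-0.05,1],[0,0,0,0,0,-0.05,1],[0,0,0,0,0,-0.05,1],[0,0,0,0,0,-0.05,1],[0,0,0,0,0,-0.05,1]]]' | f
python3 -m pendant '[[[0,0,0,0,0,-0.05,1],[0,0,0,0,0,-0.05,1],[0,0,0,0,0,-0.05,1],[0,0,0,0,0,-0.05,1],[0,0,0,0,0,-0.05,1]]]' | f
python3 -m pendant '[[[0,0,0,0,0,-0.05,1],[0,0,0,0,0,-0.05,1],[0,0,0,0,0,-0.05,1],[0,0,0,0,0,-0.05,1],[0,0,0,0,0,-0.05,1]]]' | f
python3 -m pendant '[[[0,0,0,0,0,-0.05,1],[0,0,0,0,0,-0.05,1],[0,0,0,0,0,-0.05,1],[0,0,0,0,0,-0.05,1],[0,0,0,0,0,-0.05,1]]]' | f
```

```text
clock: 8.55
tcp_pos: [0.4213, 0.1212, 0.0429]
wrist_force: [-0.7, 0.3, 1.7]
clock: 9.05
tcp_pos: [0.4217, 0.1213, 0.0531]
wrist_force: [-1.0, 0.1, 2.0]
clock: 9.55
tcp_pos: [0.4218, 0.1213, 0.0631]
wrist_force: [-2.7, -1.9, 2.1]
clock: 10.05
tcp_pos: [0.4218, 0.1214, 0.0731]
wrist_force: [-2.6, -0.5, 2.4]
clock: 10.55
tcp_pos: [0.4224, 0.1215, 0.0833]
wrist_force: [-0.1, 0.3, 2.4]
clock: 11.05
tcp_pos: [0.4231, 0.1217, 0.0935]
wrist_force: [2.2, 0.2, 3.6]
clock: 11.55
tcp_pos: [0.4219, 0.1214, 0.1031]
wrist_force: [3.1, 1.5, 2.3]
clock: 12.05
tcp_pos: [0.4219, 0.1213, 0.1131]
wrist_force: [3.6, 1.3, 1.7]
clock: 12.55
tcp_pos: [0.4202, 0.1207, 0.1222]
wrist_force: [-0.5, 1.2, -0.0]
```

The force is zero, so the paddle is released. I rise, check the lid, and measure the buttons again.

```bash
python3 -m pendant '[[[0,0,0,0,0,-0.1,1],[0,0,0,0,0,-0.2,1],[0,0,0,0,0,-0.3,1],[0,0,0,0,0,-0.3,1],[0,0,0,0,0,-0.2,1]]]'
python3 - <<'E'
from h import *
delta([.454,-.344,.15])
a=read_camera('scene');b=read_camera('side')
cv2.imwrite('pics/m6.png',cv2.resize(np.hstack([b[120:300,190:390],a[70:250,190:390]]),None,fx=2,fy=2))
p,_=blob(a,'green',(128,312,160,345));q,_=blob(b,'green',(305,150,328,168));print(p,q,tri(p,q))
E
```

```text
clock: 13.05
tcp_pos: [0.4225, 0.1216, 0.1686]
tool_rot: [179.9, 0.1, 154.4]
wrist_force: [-0.2, -0.3, -1.0]
finger_gap: 0.0
13.05 [0.4225 0.1216 0.1686] [179.891    0.0717 154.402 ] [-0.1653 -0.2669 -0.981 ] 2.5131036409572074e-05 units [ -5.7374 -10.1582   0.4535]
[141.5836 327.1251] [316.3663 158.9597] [ 0.4542 -0.3444  0.0378]
```

View pics/m6.png

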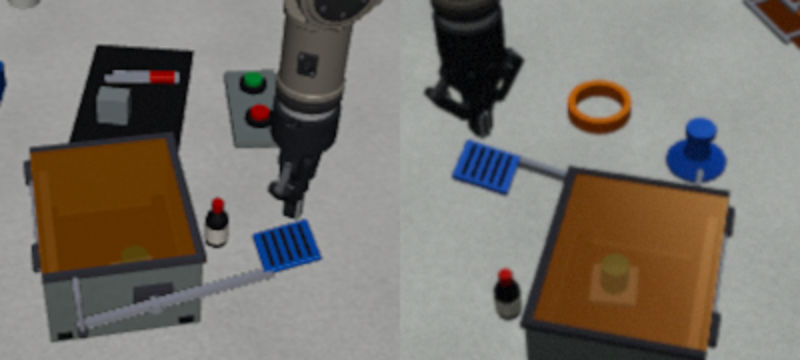

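The lid is shut, the paddle is back up and the bottle is in place; the fingertip is at side (335,227), scene (231,136). I move over to the green button at height.

```bash
python3 -c "
from h import *
print('tip',tri((231.5,136),(335,227.5)))"
python3 -m pendant '[[[0,0,0,-0.2,-0.35,0,1],[0,0,0,-0.4,-0.7,0,1],[0,0,0,-0.45,-0.8,0,1],[0,0,0,-0.45,-0.8,0,1],[0,0,0,-0.45,-0.8,0,1]]]'
python3 -m pendant '[[[0,0,0,-0.45,-0.8,0,1],[0,0,0,-0.45,-0.8,0,1],[0,0,0,-0.45,-0.8,0,1],[0,0,0,-0.45,-0.8,0,1],[0,0,0,-0.4,-0.7,0,1]]]'
python3 -m pendant '[[[0,0,0,-0.4,-0.7,0.1,1],[0,0,0,-0.35,-0.6,0.1,1],[0,0,0,-0.2,-0.4,0.1,1],[0,0,0,0,0,0,1],[0,0,0,0,0,0,1]]]'
python3 -c "
from h import *
delta([.4542,-.3444,.07])"
```

```text
tip [0.4228 0.1226 0.1758]
clock: 13.65
tcp_pos: [0.4322, -0.0381, 0.1668]
tool_rot: [180.0, -0.0, 154.4]
wrist_force: [0.8, -0.1, -0.5]
finger_gap: -0.0002
clock: 14.15
tcp_pos: [0.4441, -0.2173, 0.1668]
tool_rot: [-180.0, -0.0, 154.4]
wrist_force: [1.1, 0.4, 0.2]
finger_gap: 0.0002
clock: 14.65
tcp_pos: [0.4491, -0.2928, 0.1544]
tool_rot: [180.0, -0.1, 154.4]
wrist_force: [0.5, -0.1, -0.2]
finger_gap: -0.0
14.65 [ 0.4491 -0.2928  0.1544] [179.9748  -0.0806 154.3699] [ 0.4786 -0.0837 -0.2274] -2.6799821688197845e-05 units [-0.6769 -1.108   2.1096]
```

```bash
python3 -m pendant '[[[0,0,0,-0.25,-0.4,0.1,1],[0,0,0,-0.25,-0.4,0.3,1],[0,0,0,-0.18,-0.3,0.4,1],[0,0,0,0,0,0.4,1],[0,0,0,0,0,0.3,1]]]'
python3 -m pendant '[[[0,0,0,0,0,0.3,1],[0,0,0,0,0,0.2,1],[0,0,0,0,0,0,1],[0,0,0,0,0,0,1],[0,0,0,0,0,0,1]]]'
python3 - <<'E'
from h import *
delta([.4542,-.3444,.032])
a=read_camera('scene');b=read_camera('side')
cv2.imwrite('pics/m7.png',cv2.resize(np.hstack([b[90:230,230:390],a[230:370,80:240]]),None,fx=2.5,fy=2.5))
E
```

```text
clock: 15.15
tcp_pos: [0.4552, -0.343, 0.0939]
tool_rot: [179.9, -0.1, 154.5]
wrist_force: [-0.2, 1.1, -0.2]
finger_gap: 0.0003
clock: 15.65
tcp_pos: [0.4554, -0.345, 0.0755]
tool_rot: [180.0, 0.1, 154.4]
wrist_force: [0.2, -0.3, -1.0]
finger_gap: 0.0
15.65 [ 0.4554 -0.345   0.0755] [179.9971   0.0759 154.4089] [ 0.2234 -0.3124 -1.0172] 1.1481326257743905e-05 units [0.0351 0.0004 1.0884]
```

View pics/m7.png

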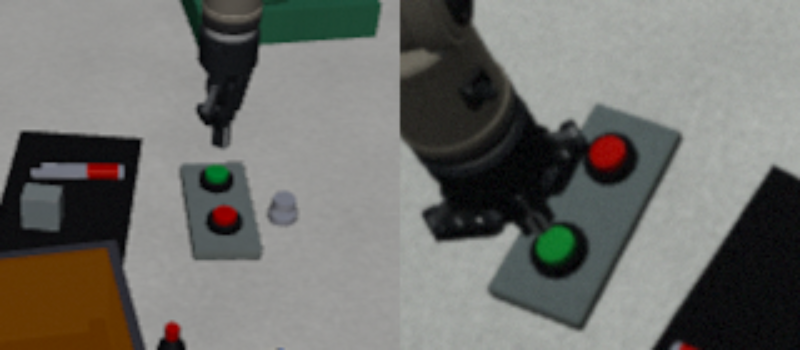

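The tip is about 4 cm above the green button, aligned with it in both views (side (217,175), scene (555,243) in the crop). The red button is clear below the knuckle. I descend.

```bash
python3 -m pendant '[[[0,0,0,0.03,0,0.25,1],[0,0,0,0,0,0.25,1],[0,0,0,0,0,0.2,1],[0,0,0,0,0,0.15,1],[0,0,0,0,0,0.1,1]]]'
python3 -m pendant '[[[0,0,0,0,0,0.05,1],[0,0,0,0,0,0.05,1],[0,0,0,0,0,0.05,1],[0,0,0,0,0,0,1],[0,0,0,0,0,0,1]]]'
```

```text
clock: 16.25
tcp_pos: [0.4534, -0.344, 0.0358]
tool_rot: [180.0, -0.1, 154.4]
wrist_force: [-0.6, 0.5, 0.6]
finger_gap: 0.0002
clock: 16.75
tcp_pos: [0.4535, -0.344, 0.031]
tool_rot: [180.0, -0.0, 154.4]
wrist_force: [-2.7, 2.1, 4.8]
finger_gap: -0.0
```

```bash
python3 -m pendant '[[[0,0,0,0,0,0.05,1],[0,0,0,0,0,0.04,1],[0,0,0,0,0,0.03,1],[0,0,0,0,0,0,1],[0,0,0,0,0,0,1]]]'
```

```text
clock: 17.25
tcp_pos: [0.4538, -0.3443, 0.0293]
tool_rot: [179.8, -0.0, 154.4]
wrist_force: [-7.7, 7.2, 28.0]
finger_gap: -0.0
```

Run:
```python
from h import *
a=read_camera('scene');b=read_camera('side')
cv2.imwrite('pics/m8.png',cv2.resize(np.hstack([b[130:210,280:360],a[270:350,110:190]]),None,fx=5,fy=5,interpolation=2))
```

```text
(no output)
```

View pics/m8.png

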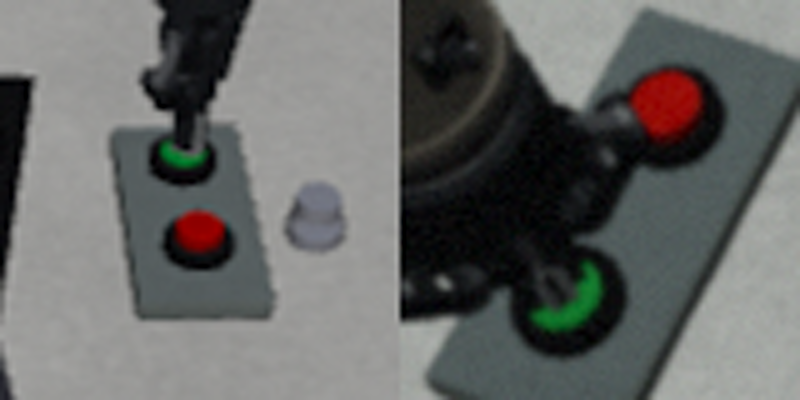

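The green button is sunk into its collar with the tip on it (side crop (185,155), scene crop (565,300)); the red one stands proud. I move straight up and clear.

```bash
python3 -m pendant '[[[0,0,0,0,0,-0.1,1],[0,0,0,0,0,-0.2,1],[0,0,0,0,0,-0.4,1],[0,0,0,0,0,-0.6,1],[0,0,0,0,0,-0.7,1]]]'
python3 -m pendant '[[[0,0,0,0,0,-0.7,1],[0,0,0,0,0,-0.4,1],[0,0,0,0.3,0.5,-0.2,1],[0,0,0,0.4,0.6,0,1],[0,0,0,0.4,0.6,0,1]]]'
python3 -m pendant '[[[0,0,0,0.3,0.4,0,1],[0,0,0,0,0,0,1],[0,0,0,0,0,0,1],[0,0,0,0,0,0,1],[0,0,0,0,0,0,1]]]'
python3 - <<'E'
from h import *
a=read_camera('scene');b=read_camera('side')
for n,i,f in(('scene',a,'pics/scene0.png'),('side',b,'pics/side0.png')):
    o=cv2.imread(f)
    for k,c,B in(('green','green',(128,312,160,345) if n=='scene' else(305,150,328,168)),('red','red',(150,278,178,306) if n=='scene' else(308,169,330,187))):
        print(n,k,blob(o,c,B)[0],blob(i,c,B)[0])
cv2.imwrite('pics/m9.png',cv2.resize(np.hstack([b[90:390,140:400],a[90:390,100:360]]),None,fx=1.5,fy=1.5))
E
```

```text
clock: 17.85
tcp_pos: [0.454, -0.3443, 0.107]
tool_rot: [-180.0, 0.0, 154.4]
wrist_force: [0.7, -0.5, 0.5]
finger_gap: 0.0
clock: 18.35
tcp_pos: [0.4442, -0.2637, 0.1592]
tool_rot: [180.0, 0.2, 154.3]
wrist_force: [0.8, 0.3, -0.4]
finger_gap: 0.0004
clock: 18.85
tcp_pos: [0.4397, -0.2457, 0.1583]
tool_rot: [-180.0, 0.1, 154.3]
wrist_force: [0.6, 0.6, 0.0]
finger_gap: -0.0
scene green [141.5881 327.0898] [141.5994 327.0994]
scene red [162.4839 290.1609] [162.399  290.3135]
side green [316.4532 158.9363] [316.4111 158.9778]
side red [319.4686 175.6403] [319.4377 175.7037]
```

View pics/m9.png

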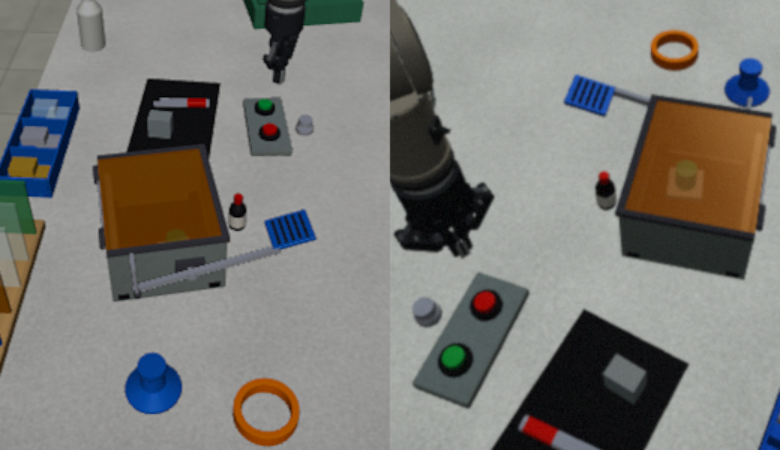

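The lid is shut, both buttons are back out (pixel shifts under 0.2), all loose things look unmoved, and the arm is clear at 0.16 m.

```bash
python3 -c "
from station import *
print(finish_job())"
```

```text
the job is handed in; nothing more can be done
None
```

The job is done and handed in at about 19 s on the robot's clock; no verdict was reported.

- **Lid open:** I pressed the lever to its stop (about 9 N). Both front corners of the lid measured about 305 mm high, so it was fully open. I held it there for a little over 2 s.
- **Lid shut:** I let the lever up at about 20 mm/s over roughly 4 s, until the force on the paddle was zero. The pictures then showed the lid shut.
- **Start button:** I pressed green to its rigid stop, which took about 28 N at the end. The picture showed it sunk in its collar with the red button still out. I then lifted straight up and moved clear.

**Last checks:**
- Both buttons are back within 0.2 pixel of where they started.
- The lid is shut, and the wrist force is about zero.
- I judged the loose things unmoved by eye from the pictures, without measuring each one.
- I had no direct reading of the lid or button joints, so those states come from pictures and forces.

**One disagreement:** the shut fingertips sat about 7 mm behind the reported TCP, not 22 mm ahead of it as stated. I found both contacts by force and picture instead.

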